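# Unplug the demagnetiser and lift the bearing ring with the brass tongs

### The arm

A 7-joint arm with a two-finger parallel gripper is mounted at the origin on the work surface. World frame = base frame: x ahead of the robot, y to its left, z up, the work surface at z = 0. Lengths are in m, angles in degrees, forces in N, time in s.
With the tool pointing down it reaches from about 0.4 to 0.875 m from the base axis. Payload 6.5 kg.
Tool frame: the origin (TCP) lies midway between the tips of the shut fingers; the grasp point (between the pads) lies behind it (hold_point_z is the z of the grasp point in the tool frame, in m); z points along the fingers, y is the direction in which the jaws open and shut (so a half turn about z gives the same grasp; the last joint's range is limited). The gripper opens to 88 mm and grips with 3 to 60 N. Pads are 18 mm wide; open, the fingers measure 123 mm over their backs; the gripper's body (75 mm by 187 mm) begins 45 mm behind the grasp point.
Start: joints at [72.181, 30.733, -0.252, 88.115, 0.149, 61.152, -4.079], TCP at [0.158, -0.631, 0.239] pointing down, gripper open.
Joint ranges: [-154.64, 154.64], [-21.42, 123.67], [-72.66, 72.17], [13.99, 137.28], [-74.86, 254.86], [10.95, 109.41], [-158.01, 158.01]. Speed limits (degrees/s): [136.94, 136.94, 180, 180, 180, 180, 180].

### API

Orientations are given as a 3x3 rotation matrix whose columns are the frame's x, y, z axes.
In Python, from plant import * gives the robot as it stands.
- The arm moves only by the tool move_arm, never from a script. Its argument "moves" is a list of rows, each a list of 4 numbers: the shift along the tool's x, y, z as a fraction of full scale, then the turn about the tool's z as a fraction of full scale. In form: [[tx, ty, tz, roll], ...]. A call has 1 to 5 rows; each row is the pose to reach, as a shift and turn from the pose commanded when the call began, along the tool's axes at that moment; what a row does not reach only later rows make up. Full scale, the value 1, is 100 mm for a shift and 60 degrees for a turn. A row lasts 1/8 s, in which the tool goes at most 62.5 mm and 10.7 degrees, less where a joint would pass 70% of its speed; a pose out of reach is approached as far as the arm can. A call with a number of a shift or a turn outside -1 to 1 is refused whole. A call with a gripper value outside its range is refused whole. "hand" is the closure, from 0 (fully open) to 1 (shut), set as the call begins (left out, the last holds). The fingers move at their own pace and stop on an object; "grip_force" is the grip in N (left out, the last holds). Time passes only in rows, so rows that repeat a pose let the fingers close. It gives the time, the measured TCP pose, the force and the opening at its end, in the units of the state.
- get_obs(): the state, without advancing time (a new reading comes with each control period).
- get_image(name): name is "scene" or "top"; returns a dict with "image" (400x640x3 uint8, red, green, blue), "camera_matrix" (3x3 intrinsics, pixels), "rvec" (rotation vector, rad) and "tvec" (3), from world to camera coordinates, as OpenCV has them. Camera axes: x right, y down, z forward; pixel columns grow to the right and rows downward; lengths in m; the calibration is good to about 2 mm. A picture is of the moment at which its call begins. There is no depth.
- finish_job(): hands the job in, once; it reports no verdict.
The state is a dict: "clock": time; "joint_pos": joint angles; "dq": joint speeds; "joint_torque": joint torques, N m; "ee_pos": TCP position; "ee_rot": TCP orientation; "contact_force": force on the tool from outside, world axes, zero at the start; "torque": the same for the moment, N m; "grip_width": opening from 0.0 (shut) to 1.0 (fully open).
Only numpy, scipy, OpenCV 4.12 (cv2) and the standard library are available. Lean on these libraries where they do the work, as an engineer would, in place of code of your own. Each camera call takes 0.05 s, during which the arm holds its last target.

### The job

Make the demagnetiser safe first: pull the red isolator plug straight up out of its socket and leave it in the yellow tray. Then take the brass tongs by their green grips, close them on the small bearing ring on the plate without touching the ring by hand, and lift it to at least 15 cm above the plate. Finish while still holding it up steadily in the tongs; do not knock over or shift the other things on the bench.

Things in the scene. Friction and masses are not known exactly. Their poses are not given: they have to be found in the camera images.
- demag: Demagnetiser, fixed grey unit: square block 100 x 100 mm, flat black top 45 mm above the bench, and a socket block 54 x 54 mm, 50 mm high, joined to its +y side, centred 85 mm from the plate's centre along the unit's y. Origin: on the bench under the plate's centre. Its -x, +x and -y sides are free for the tongs.
- plug_grip (a point): Red isolator plug upright in the socket block, 50 g; centre of its red head, 69.5 mm above the bench, 19.5 mm above the socket block's top. Head 16 mm along its x (grip across this), 34 mm along its y, top 15.5 mm above the point; its x, y start parallel to the unit's. Under it a black collar 30 mm across, underside 19.5 mm below the point, then a 16 mm steel shank to 44.5 mm below.
- socket (a point): Mouth of the socket, middle of the socket block's top. The shank sits 25 mm deep. A sprung detent holds it by a groove: a straight upward pull of about 5 to 15 N over the first 8 mm frees it, then it slides out easily.
- tray: Yellow open tray, fixed, 160 mm (x) x 140 mm (y), walls 4 mm thick and 35 mm high, floor 4 mm thick. Origin: on the bench under its centre. It may be on the left or the right.
- ring_center (a point): Small steel bearing ring standing on the demagnetiser's plate: 30 mm diameter, 28 mm tall, axis upright, 85 g, treated as a solid cylinder. The point is its centre, 14 mm above the plate.
- tongs_grip (a point): Brass tongs, 120 g, on a grey stand, legs side by side so that they close level with the bench, along their y. Middle between the green grips, 41 mm above the bench, near the balance point. x points to the tips; pivot 90 mm behind, middle of the tips 105 mm ahead. Grips 72 mm long, 24 mm tall, 47 mm over their outer faces when open; pinch them from above across y.
- tongs_tip (a point): Middle of the open tips (24 mm long, 20 mm tall, 60 mm apart inside). A pivot spring opens them: about 6 N on the grips starts to close them, 8.5 N brings them to 30 mm. Held at 42 mm over the grips, so that the spring presses them on the fingers, the tips are about 49 mm apart; they meet the ring at about 33 mm; then squeeze with about 40 N.
- stand: Fixed grey stand of the tongs: base 190 x 80 mm, 6 mm thick, with two cross bars 32 mm high at 70 mm before and behind its centre, on which the tongs lie. Between the bars there is room for fingers on both sides of the green grips, down to 6 mm above the bench. Origin: on the bench under its centre. It may be on the left or the right.
- bearing_a: Bystander: dark bearing, 62 mm diameter, 18 mm tall; origin at its underside.
- bearing_b: Bystander: dark bearing, 52 mm diameter, 24 mm tall; origin at its underside.
- carton: Bystander: cardboard carton 80 x 90 x 60 mm tall; origin at its underside.
- can: Bystander: can with a blue band, 56 mm diameter, 120 mm tall; origin at its underside.
- brush: Bystander: hand brush lying on the bench near the robot, under 40 mm tall.
- nut: Bystander: large dark hexagon nut, 42 mm over its corners, 22 mm tall; origin at its underside.
Things that resemble listed ones, but are neither listed nor needed, are in the scene too. What is shaped like the part that bears tongs_grip but turquoise is not meant. What is shaped like the part that bears ring_center but blue is not meant.

How it is judged:
By the outcome, as a careful person would: the job done as asked, in the order asked, and still so for the second after the job is handed in, while the arm keeps its last pose, push and grip.
It also fails if it takes over 54 s, if anything falls off the work surface, if the arm or the gripper's body presses on something with over 40 N, if the wrist force passes 120 N, or if a joint passes its speed limit or range.

## Working session

There is one attempt and no reset: what is moved stays moved. The work goes in short steps, Python scripts to look and compute and a tool call to move; the robot and the scene stay as the last step left them, time stands still between calls to the robot, and variables do not carry over. Pictures are saved under pics/ and viewed, and the job is handed in when it is done.

Besides the shell and the picture viewer there is one more tool, called after "Call:" in YAML: its name, and indented under it one key for each argument. move_arm: Moves the arm, as the interface text tells. Shift numbers are shares of 100 mm and turn numbers shares of 60 degrees, none past 1 either way. Its arguments: {"type":"object","properties":{"moves":{"type":"array","items":{"type":"array","items":{"type":"number","minimum":-1,"maximum":1}}},"hand":{"type":"number"},"grip_force":{"type":"number"}},"required":["moves"]}

```bash
ls; mkdir -p pics
python3 - <<'E'
from plant import *
import cv2
o=get_obs()
for k,v in o.items(): print(k,v)
try: print(hold_point_z)
except Exception as e: print(e)
for n in("scene","top"):
    d=get_image(n); cv2.imwrite(f"pics/{n}0.png",d["image"][:,:,::-1]); print(n,d["camera_matrix"],d["rvec"],d["tvec"])
E
```

```text
pics
clock 0.0
joint_pos [72.18133201 30.77749875 -0.25410304 88.17215038  0.15013349 61.15087723
 -4.08095932]
dq [ 0.00091122  0.0063466   0.04202853 -0.09312233 -0.03352633  0.05022977
 -0.01776328]
joint_torque [-1.03971681e-03 -5.70987189e+01  9.90993530e-01 -2.51597393e+01
 -5.61253109e-02  1.79613568e-02  1.73113121e-04]
ee_pos [ 0.15735475 -0.63002     0.23782921]
ee_rot [[ 9.70174410e-01  2.42407290e-01 -5.65949088e-04]
 [ 2.42407906e-01 -9.70173010e-01  1.65482419e-03]
 [-1.47927081e-04 -1.74265862e-03 -9.99998471e-01]]
contact_force [-0.54311914 -0.2997037   0.11398057]
torque [ 0.00363447 -0.00798321  0.03194183]
grip_width 0.9995650480059228
-0.0187
scene [[455.16279103   0.         320.23416246]
 [  0.         455.16279103 194.81200066]
 [  0.           0.           1.        ]] [ 1.98846614  1.19182492 -0.56612873] [-0.25312931 -0.20338287  1.58399986]
top [[405.66683106   0.         319.48681534]
 [  0.         405.66683106 196.3686263 ]
 [  0.           0.           1.        ]] [ 2.1586789  -2.10449303  0.13417149] [0.01527583 0.49156901 1.08275657]
```

View pics/scene0.png

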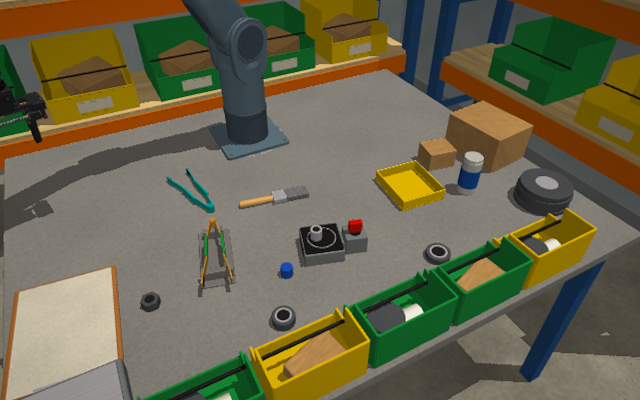

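View pics/top0.png

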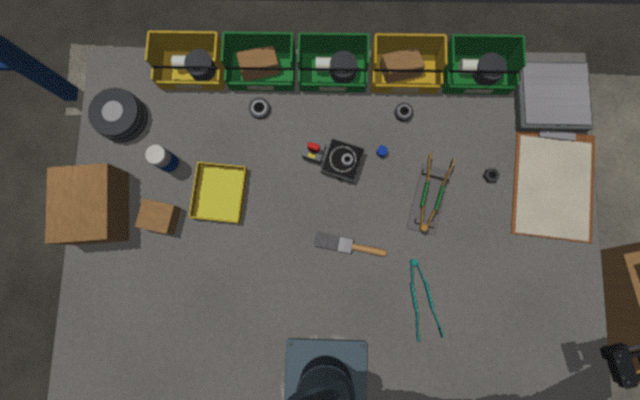

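```bash
cat > h.py <<'E'
from plant import *
import cv2, numpy as np
def cam(n):
    d=get_image(n); R=cv2.Rodrigues(np.array(d["rvec"]))[0]; return d["image"],np.array(d["camera_matrix"]),R,np.array(d["tvec"]).ravel()
def ray(c,px,z):
    _,K,R,t=c
    C=-R.T@t; v=R.T@np.linalg.inv(K)@np.array([px[0],px[1],1.]); s=(z-C[2])/v[2]; return C+s*v
def proj(c,p):
    _,K,R,t=c; q=K@(R@np.array(p,float)+t); return q[:2]/q[2]
def crop(c,x0,y0,w,h,s,name):
    im=c[0][y0:y0+h,x0:x0+w]; cv2.imwrite("pics/"+name,cv2.resize(im,None,fx=s,fy=s,interpolation=cv2.INTER_CUBIC)[:,:,::-1])
E
python3 - <<'E'
from h import *
c=cam("top"); print(-c[2].T@c[3])
crop(c,290,125,90,70,8,"t_demag.png")
crop(c,395,140,80,100,6,"t_tongs.png")
crop(c,180,130,80,110,5,"t_tray.png")
s=cam("scene"); print(-s[2].T@s[3])
crop(s,260,200,120,80,6,"s_demag.png")
crop(s,180,205,80,100,6,"s_tongs.png")
E
```

```text
[ 0.32356162 -0.00201852  1.14435092]
[ 1.31592433 -0.41757181  0.84170752]
```

View pics/t_demag.png

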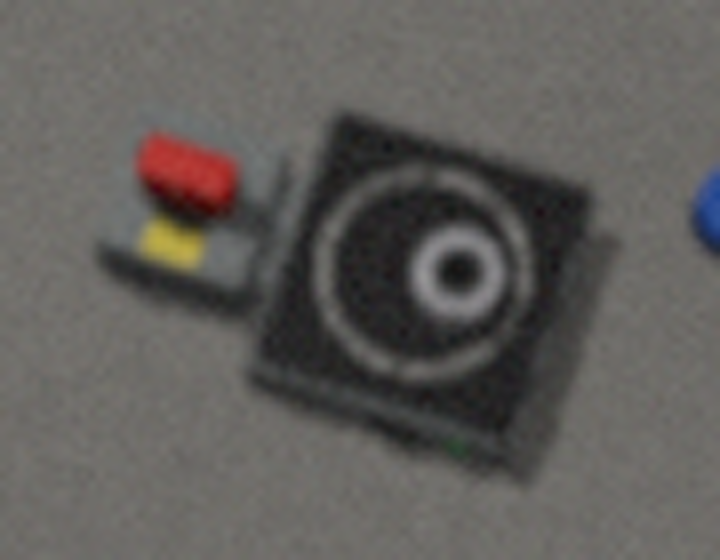

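View pics/t_tongs.png

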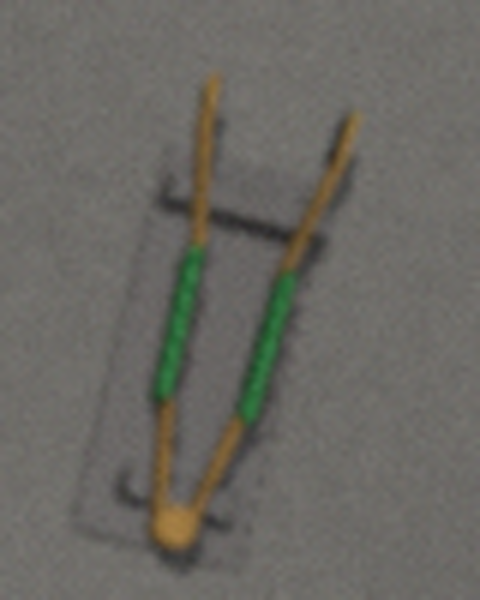

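View pics/s_demag.png

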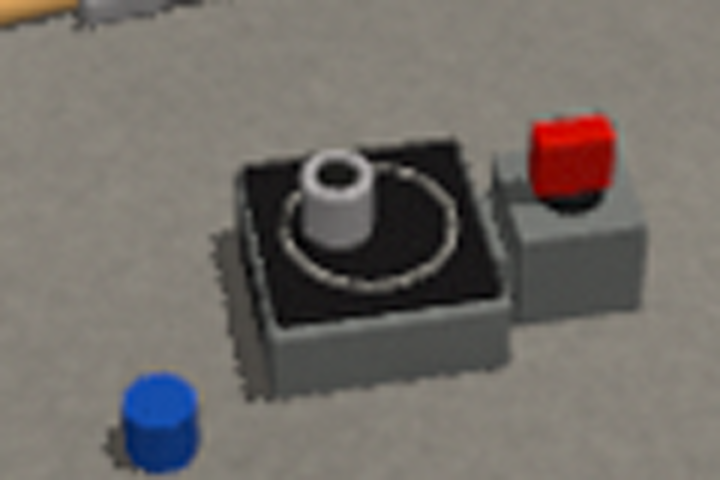

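View pics/s_tongs.png

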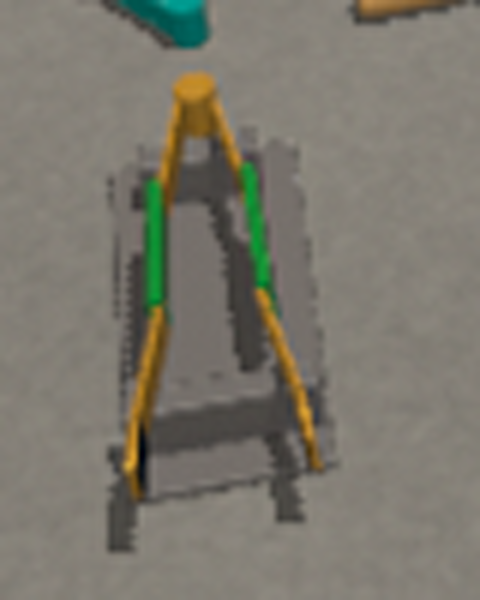

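View pics/t_tray.png

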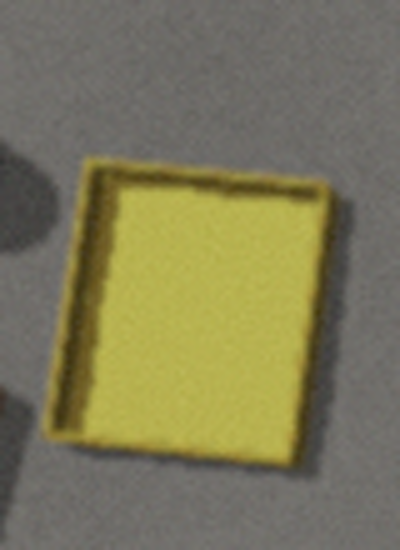

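```bash
cat > fit.py <<'E'
from h import *
from scipy.optimize import least_squares
T=cam("top");S=cam("scene")
def tp(l,o,s): return [(x/s+o[0]-0.5+0.5/s,y/s+o[1]-0.5+0.5/s) for x,y in l]
def fit(model,obs,x0):
    # obs: list (cam, modelpts, px)
    def f(q):
        a=q[2];R=np.array([[np.cos(a),-np.sin(a)],[np.sin(a),np.cos(a)]])
        r=[]
        for c,m,p in obs:
            w=R@np.array(m[:2])+q[:2]; r+=list(proj(c,[*w,m[2]])-p)
        return np.array(r)
    s=least_squares(f,x0,loss="soft_l1"); print(np.round(s.x[:2],4),np.degrees(s.x[2]).round(2)); print(np.round(s.fun.reshape(-1,2),1).tolist()); return s.x
m=[(.05,.05,.045),(.05,-.05,.045),(-.05,-.05,.045),(-.05,.05,.045)]
t=tp([(340,108),(595,190),(510,440),(255,375)],(290,125),8)
# scene order: far/near ; camera in front (x=1.3) looking back: right=+y
s=tp([(508,300),(270,328),(238,168),(458,138)],(260,200),6)
print("demag");d=fit(None,[(T,a,b) for a,b in zip(m,t)]+[(S,a,b) for a,b in zip(m,s)],[.6,-.05,-.25])
a=d[2];R=np.array([[np.cos(a),-np.sin(a)],[np.sin(a),np.cos(a)]]);print("socket",d[:2]+R@[0,.085])
print("ring",ray(T,tp([(458,272)],(290,125),8)[0],.073),ray(S,tp([(338,174)],(260,200),6)[0],.073))
m=[(0.0,0,0)]
def green(c,box):
    im=c[0].astype(int);g=(im[...,1]>im[...,0]*1.6)&(im[...,1]>im[...,2]*1.4)&(im[...,1]>60)
    k=np.zeros_like(g);x0,y0,x1,y1=box;k[y0:y1,x0:x1]=g[y0:y1,x0:x1]
    n,l,st,ce=cv2.connectedComponentsWithStats(k.astype(np.uint8));
    return [(st[i,4],ce[i]) for i in range(1,n) if st[i,4]>8]
gt=green(T,(395,140,475,240));gs=green(S,(180,205,260,305));print(gt,gs)
for n,c,g in(("T",T,gt),("S",S,gs)):
    P=[ray(c,p,.041) for _,p in g]+[ray(c,p,.053) for _,p in g];print(n,np.round(P,4).tolist())
im=T[0].astype(int)
for n,c,g,o,sc in (("T",T,[(213,75),(355,112),(176,525)],(395,140),6),("S",S,[(134,475),(316,450),(195,90)],(180,205),6)):
    print(n,[np.round(ray(c,p,.051),4).tolist() for p in tp(g,o,sc)])
m=[(.08,.07,.035),(.08,-.07,.035),(-.08,-.07,.035),(-.08,.07,.035)]
t=tp([(87,158),(330,185),(296,466),(43,436)],(180,130),5)
print("tray");d=fit(None,[(T,a,b) for a,b in zip(m,t)],[.5,.25,0])
def red(c):
    im=c[0].astype(int);g=(im[...,0]>im[...,1]*2)&(im[...,0]>90)&(im[...,2]*2<im[...,0]);ys,xs=np.nonzero(g);return xs,ys
E
python3 fit.py
```

```text
demag
[ 0.5998 -0.0331] -17.52
[[-0.9, -2.3], [1.2, -1.5], [0.5, 0.6], [-1.9, -2.7], [0.3, -0.9], [-0.8, 0.0], [-1.6, -1.4], [-0.0, -1.3]]
socket [0.62539127 0.04793947]
ring [ 0.59081282 -0.0443316   0.073     ] [ 0.59339912 -0.04244151  0.073     ]
[(np.int32(70), array([424.31428571, 193.41428571])), (np.int32(72), array([439.02777778, 197.5       ]))] [(np.int32(55), array([222.2       , 242.52727273])), (np.int32(65), array([205.03076923, 245.52307692]))]
T [[0.5054, -0.2592, 0.041], [0.4951, -0.299, 0.041], [0.5035, -0.2564, 0.053], [0.4932, -0.2958, 0.053]]
S [[0.4986, -0.2542, 0.041], [0.4887, -0.2947, 0.041], [0.5108, -0.2567, 0.053], [0.5011, -0.2965, 0.053]]
T [[0.6195, -0.274, 0.051], [0.6035, -0.3383, 0.051], [0.4123, -0.2547, 0.051]]
S [[0.611, -0.3376, 0.051], [0.6313, -0.2742, 0.051], [0.4167, -0.2523, 0.051]]
tray
[0.4982 0.3129] -4.63
[[0.1, 0.0], [0.4, -0.4], [-0.6, -0.1], [0.1, 0.5]]
```

```bash
cat > plug.py <<'E'
from h import *
from scipy.optimize import minimize
T=cam("top");S=cam("scene")
def soft(c):
    im=c[0].astype(float);r=im[...,0]-np.maximum(im[...,1],im[...,2]);return np.clip(r/80,0,1)
def ren(c,q,zb):
    x,y,a=q;ca,sa=np.cos(a),np.sin(a);P=[]
    for u in(-.008,.008):
        for v in(-.017,.017):
            for z in(zb,.085):P.append(proj(c,[x+ca*u-sa*v,y+sa*u+ca*v,z]))
    h=cv2.convexHull(np.array(P,np.float32))[:,0]
    x0,y0=(h.min(0)-8).astype(int);m=np.zeros((400,640));k=8;w=45
    b=np.zeros((w*k,w*k),np.uint8);cv2.fillConvexPoly(b,np.round(((h+.5-[x0,y0])*k-.5)*16).astype(np.int32),255,shift=4)
    m[y0:y0+w,x0:x0+w]=cv2.resize(b,(w,w),interpolation=cv2.INTER_AREA)/255;return m
box={"T":(295,135,330,165),"S":(340,212,370,240)}
def cost(q,cs,zb):
    e=0
    for n,c,s in cs:
        x0,y0,x1,y1=box[n];e+=((ren(c,q,zb)-s)[y0:y1,x0:x1]**2).sum()
    return e
A=("T",T,cv2.GaussianBlur(soft(T),(1,1),0));B=("S",S,soft(S))
for nm,cs in(("both",[A,B]),("T",[A]),("S",[B])):
    for zb in(.054,.058):
        r=minimize(lambda q:cost([q[0]/100,q[1]/100,q[2]/10],cs,zb),[62.5,4.8,-3.05],method="Nelder-Mead",options=dict(initial_simplex=[[62.5,4.8,-3],[63.2,4.8,-3],[62.5,5.4,-3],[62.5,4.8,-2]]))
        print(nm,zb,r.x[:2]/100,np.degrees(r.x[2]/10),r.fun)
for p in [(315,244),(350,236),(386,252),(386,248)]:print("brush",ray(T,p,.02))
print("blue",ray(T,(382,152),.03))
E
python3 plug.py
```

```text
both 0.054 [0.62508019 0.04938262] -17.871167525332353 21.971233239619377
both 0.058 [0.62611739 0.04877373] -20.852228483524254 22.568236315359478
T 0.054 [0.62414227 0.04821501] -21.65580904997479 11.903020232602845
T 0.058 [0.62375129 0.04821564] -20.230265051490104 9.265194396386004
S 0.054 [0.62580622 0.04945532] -20.298437043219348 6.9865867094386775
S 0.058 [0.6272294  0.04844946] -18.58965266322322 5.266159950499808
brush [0.36063092 0.03699136 0.02      ]
brush [ 0.38509791 -0.0589374   0.02      ]
brush [ 0.34400814 -0.15797822  0.02      ]
brush [ 0.35487391 -0.1579499   0.02      ]
blue [ 0.62262169 -0.14464263  0.03      ]
```

```bash
cat > go.py <<'E'
import sys
from h import *
def go(x,y,z,psi):
    o=get_obs();R=np.array(o["ee_rot"]);p=np.array(o["ee_pos"])
    d=R.T@(np.array([x,y,z])-p);cur=np.degrees(np.arctan2(R[1,0],R[0,0]))
    t=(cur-psi+180)%360-180
    print("t",round(o["clock"],2),"p",p.round(4),"psi",cur.round(2),"tilt",R[2,:2].round(4),"shift",(d/.1).round(3),"roll",round(t/60,3),"F",np.round(o["contact_force"],1),"w",round(o["grip_width"]*88,1),"j",np.round(o["joint_pos"],0))
if __name__=="__main__":go(*map(float,sys.argv[1:5]))
E
python3 go.py .6253 .0485 .16 72
```

```text
t 0.4 p [ 0.1575 -0.6306  0.2386] psi 14.03 tilt [-0.     -0.0002] shift [ 6.184 -5.454  0.787] roll -0.966 F [ 0.6 -0.7 -0.1] w 88.1 j [72. 31. -0. 88.  0. 61. -4.]
```

Call:
move_arm:
  moves:
    - [1, -0.88, 0, 0]
    - [1, -0.88, 0, 0]
    - [1, -0.88, 0, 0]
  hand: 0
  grip_force: 30

```text
clock: 0.78
ee_pos: [0.2369, -0.5172, 0.2388]
ee_rot: [[0.969, 0.249, 0.001], [0.249, -0.969, 0.002], [0.002, -0.001, -1.0]]
contact_force: [-0.9, -0.9, 0.7]
grip_width: 0.997
```

Call:
move_arm:
  moves:
    - [1, -0.88, 0, 0]
    - [1, -0.88, 0, 0]
    - [1, -0.88, 0, 0]

```text
clock: 1.15
ee_pos: [0.3115, -0.4085, 0.239]
ee_rot: [[0.969, 0.248, 0.001], [0.248, -0.969, 0.001], [0.001, -0.001, -1.0]]
contact_force: [0.6, -1.2, 0.4]
grip_width: 1.002
```

Call:
move_arm:
  moves:
    - [1, -0.88, 0, 0]
    - [1, -0.88, 0, 0]
    - [1, -0.88, 0, 0]

```text
clock: 1.52
ee_pos: [0.3868, -0.2996, 0.239]
ee_rot: [[0.969, 0.247, 0.001], [0.247, -0.969, 0.0], [0.001, -0.0, -1.0]]
contact_force: [-0.3, -0.7, 0.4]
grip_width: 0.999
```

Call:
move_arm:
  moves:
    - [1, -0.88, 0, 0]
    - [1, -0.88, 0, 0]
    - [1, -0.88, 0, 0]

```text
clock: 1.9
ee_pos: [0.4624, -0.1903, 0.2389]
ee_rot: [[0.969, 0.247, 0.001], [0.247, -0.969, 0.001], [0.002, -0.0, -1.0]]
contact_force: [0.8, -0.5, -0.5]
grip_width: 1.001
```

Call:
move_arm:
  moves:
    - [1, -0.88, 0, 0]
    - [1, -0.88, 0, 0]
    - [1, -0.88, 0, 0]

```text
clock: 2.28
ee_pos: [0.5379, -0.0808, 0.2387]
ee_rot: [[0.969, 0.246, 0.001], [0.246, -0.969, 0.001], [0.001, -0.001, -1.0]]
contact_force: [-1.1, -0.8, 0.5]
grip_width: 1.003
```

```bash
python3 go.py .6253 .0485 .16 72
```

```text
t 2.27 p [ 0.5379 -0.0808  0.2387] psi 14.23 tilt [ 0.0013 -0.0007] shift [ 1.164 -1.038  0.789] roll -0.963 F [-1.1 -0.8  0.5] w 88.3 j [ 17.  21. -16. 104.   7.  56. -78.]
```

Call:
move_arm:
  moves:
    - [1, -0.9, 0.3, -0.5]
    - [1, -0.9, 0.3, -0.97]
    - [1, -0.9, 0.3, -0.97]
    - [1, -0.9, 0.3, -0.97]
    - [1, -0.9, 0.3, -0.97]

```text
clock: 2.9
ee_pos: [0.6113, 0.0247, 0.208]
ee_rot: [[0.376, 0.926, -0.001], [0.926, -0.376, -0.003], [-0.003, -0.0, -1.0]]
contact_force: [0.8, -0.7, 0.1]
grip_width: 0.997
```

```bash
python3 go.py .6253 .0485 .12 72
```

```text
t 2.9 p [0.6113 0.0247 0.208 ] psi 67.88 tilt [-0.0028 -0.0001] shift [0.276 0.04  0.879] roll -0.069 F [ 0.8 -0.7  0.1] w 87.8 j [ 13.  32. -28.  94.  17.  58. -42.]
```

Call:
move_arm:
  moves:
    - [0.27, 0.04, 0.6, -0.07]
    - [0.27, 0.04, 0.85, -0.07]
    - [0.27, 0.04, 0.85, -0.07]
    - [0.27, 0.04, 0.85, -0.07]

```text
clock: 3.4
ee_pos: [0.626, 0.0501, 0.1248]
ee_rot: [[0.312, 0.95, 0.001], [0.95, -0.312, -0.001], [-0.001, 0.002, -1.0]]
contact_force: [0.7, 0.3, 0.4]
grip_width: 1.002
```

```bash
python3 go.py .6253 .0485 .061 72
python3 - <<'E'
from h import *
crop(cam("top"),270,110,110,90,7,"t1.png");crop(cam("scene"),280,150,120,110,5,"s1.png")
E
```

```text
t 3.4 p [0.626  0.0501 0.1248] psi 71.79 tilt [-0.0007  0.0017] shift [-0.017 -0.003  0.638] roll -0.003 F [0.7 0.3 0.4] w 88.2 j [ 10.  39. -27.  95.  22.  51. -44.]
```

View pics/s1.png

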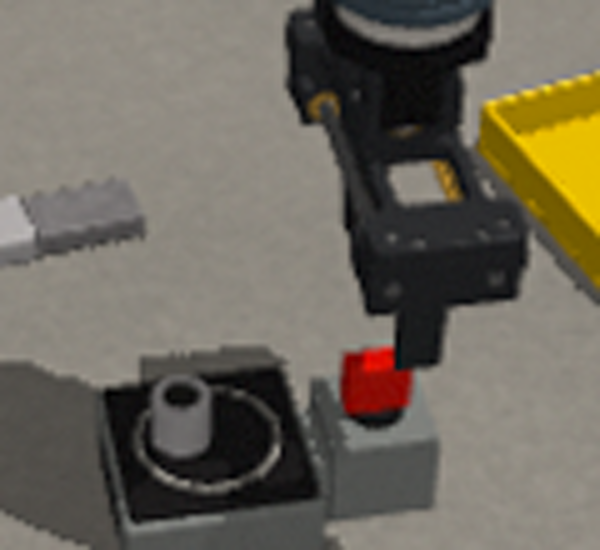

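View pics/t1.png

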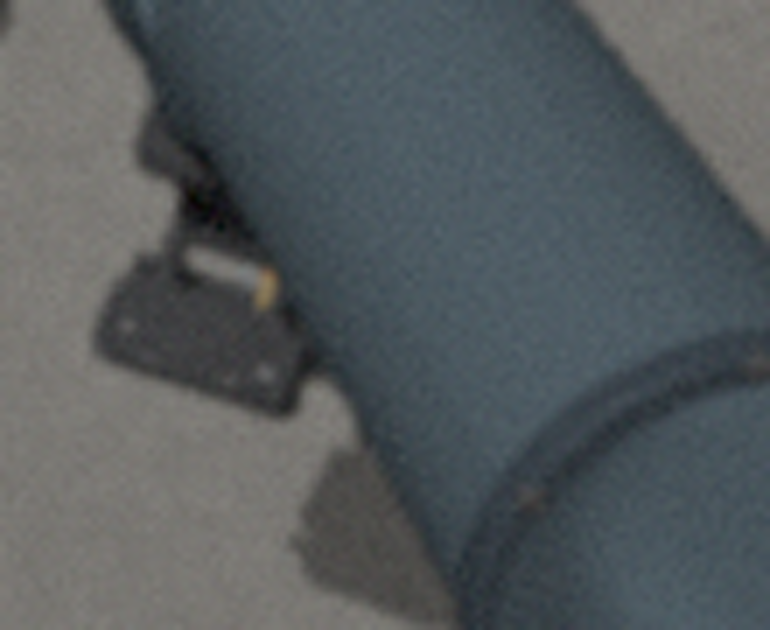

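```bash
python3 - <<'E'
from h import *
c=cam("scene");o=get_obs();p=np.array(o["ee_pos"]);R=np.array(o["ee_rot"])
for s in(-1,1):
  for w in(.044,.0615):
    for u in (-.009,.009):
        print(s,w,u,((proj(c,p+s*w*R[:,1]+u*R[:,0])-[280,150])*5).round())
E
python3 go.py .6253 .0485 .061 72
```

```text
-1 0.044 -0.009 [345. 237.]
-1 0.044 0.009 [380. 233.]
-1 0.0615 -0.009 [337. 215.]
-1 0.0615 0.009 [372. 211.]
1 0.044 -0.009 [387. 354.]
1 0.044 0.009 [425. 350.]
1 0.0615 -0.009 [396. 380.]
1 0.0615 0.009 [434. 375.]
t 3.55 p [0.6262 0.0516 0.1253] psi 71.88 tilt [0.0005 0.0026] shift [-0.033 -0.     0.643] roll -0.002 F [-0.3  0.9 -0.3] w 87.7 j [ 10.  39. -27.  95.  22.  51. -44.]
```

Call:
move_arm:
  moves:
    - [-0.03, 0, 0.35, 0]
    - [-0.03, 0, 0.64, 0]
    - [-0.03, 0, 0.64, 0]
    - [-0.03, 0, 0.64, 0]

```text
clock: 4.05
ee_pos: [0.6253, 0.0498, 0.0614]
ee_rot: [[0.31, 0.951, 0.002], [0.951, -0.31, 0.0], [0.001, 0.002, -1.0]]
contact_force: [-0.6, -1.1, -1.0]
grip_width: 1.002
```

```bash
python3 go.py .6253 .0485 .061 72
```

```text
t 4.05 p [0.6253 0.0498 0.0614] psi 71.94 tilt [0.001  0.0021] shift [-0.013  0.004  0.004] roll -0.001 F [-0.6 -1.1 -1. ] w 88.2 j [  9.  44. -25.  97.  24.  45. -46.]
```

Call:
move_arm:
  moves:
    - [0, 0, 0, 0]
    - [0, 0, 0, 0]
    - [0, 0, 0, 0]
    - [0, 0, 0, 0]
    - [0, 0, 0, 0]
  hand: 1
  grip_force: 40

```text
clock: 4.68
ee_pos: [0.6242, 0.0496, 0.0597]
ee_rot: [[0.31, 0.951, -0.0], [0.951, -0.31, 0.0], [-0.0, -0.0, -1.0]]
contact_force: [0.2, 0.5, -0.1]
grip_width: 0.459
```

Call:
move_arm:
  moves:
    - [0, 0, 0, 0]
    - [0, 0, 0, 0]

```text
clock: 4.92
ee_pos: [0.6241, 0.0497, 0.0596]
ee_rot: [[0.31, 0.951, -0.0], [0.951, -0.31, 0.0], [-0.0, -0.0, -1.0]]
contact_force: [0.7, 0.4, -0.4]
grip_width: 0.229
```

```bash
python3 go.py .6253 .0485 .061 72
```

```text
t 4.92 p [0.6241 0.0497 0.0596] psi 71.95 tilt [-0.     -0.0001] shift [-0.007  0.015 -0.014] roll -0.001 F [ 0.7  0.4 -0.4] w 20.2 j [  9.  44. -25.  97.  24.  45. -46.]
```

Call:
move_arm:
  moves:
    - [0, 0.01, 0, 0]
    - [0, 0.01, 0, 0]
    - [0, 0.01, 0, 0]
    - [0, 0.01, 0, 0]

```text
clock: 5.42
ee_pos: [0.6251, 0.0493, 0.0596]
ee_rot: [[0.31, 0.951, -0.0], [0.951, -0.31, -0.0], [-0.0, -0.0, -1.0]]
contact_force: [-0.2, 0.5, -0.4]
grip_width: 0.182
```

```bash
python3 go.py .6253 .0485 .061 72
```

```text
t 5.42 p [0.6251 0.0493 0.0596] psi 71.94 tilt [-0.0001 -0.0001] shift [-0.007  0.005 -0.014] roll -0.001 F [-0.2  0.5 -0.4] w 16.0 j [  9.  44. -25.  97.  24.  45. -46.]
```

Gripped at 16 mm, no side force. Pull up slowly.

Call:
move_arm:
  moves:
    - [0, 0, -0.03, 0]
    - [0, 0, -0.06, 0]
    - [0, 0, -0.09, 0]
    - [0, 0, -0.12, 0]
    - [0, 0, -0.16, 0]

```text
clock: 6.05
ee_pos: [0.6254, 0.0493, 0.0761]
ee_rot: [[0.31, 0.951, 0.001], [0.951, -0.31, -0.0], [0.0, 0.001, -1.0]]
contact_force: [0.4, -0.3, -0.5]
grip_width: 0.172
```

Call:
move_arm:
  moves:
    - [0, 0, -0.06, 0]
    - [0, 0, -0.15, 0]
    - [0, 0, -0.25, 0]
    - [0, 0, -0.4, 0]
    - [0, 0, -0.4, 0]

```text
clock: 6.68
ee_pos: [0.6263, 0.0496, 0.1175]
ee_rot: [[0.31, 0.951, 0.003], [0.951, -0.31, 0.0], [0.001, 0.003, -1.0]]
contact_force: [0.2, 0.2, 0.8]
grip_width: 0.18
```

```bash
python3 go.py .498 .3129 .15 72;  python3 - <<'E'
from h import *
crop(cam("scene"),280,150,120,110,5,"s2.png")
E
```

```text
t 6.67 p [0.6263 0.0496 0.1175] psi 71.94 tilt [0.0013 0.0027] shift [ 2.106 -2.035 -0.328] roll -0.001 F [0.2 0.2 0.8] w 15.8 j [ 10.  40. -27.  95.  22.  50. -44.]
```

View pics/s2.png

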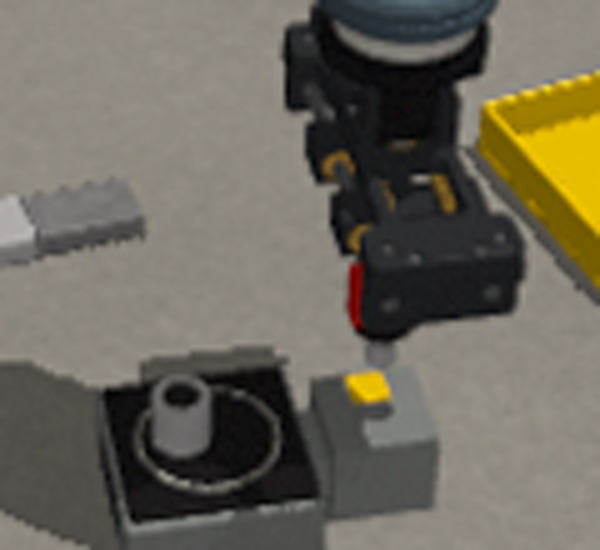

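Call:
move_arm:
  moves:
    - [0, 0, -0.33, 0]
    - [0.5, -0.5, -0.33, 0]
    - [1, -1, -0.33, 0]
    - [1, -1, -0.33, 0]

```text
clock: 7.22
ee_pos: [0.5582, 0.1803, 0.1487]
ee_rot: [[0.303, 0.953, -0.001], [0.953, -0.303, 0.002], [0.002, -0.002, -1.0]]
contact_force: [0.2, -0.7, -0.3]
grip_width: 0.177
```

Call:
move_arm:
  moves:
    - [0.5, -0.5, 0, 0]
    - [1, -0.98, 0, 0]
    - [1, -0.98, 0, 0]
    - [1, -0.98, 0, 0]

```text
clock: 7.72
ee_pos: [0.4988, 0.3008, 0.1484]
ee_rot: [[0.309, 0.951, -0.0], [0.951, -0.309, -0.001], [-0.001, -0.0, -1.0]]
contact_force: [0.3, 0.8, -1.2]
grip_width: 0.175
```

```bash
python3 go.py .498 .3129 .042 72
```

```text
t 7.72 p [0.4988 0.3008 0.1484] psi 72.02 tilt [-0.0008 -0.    ] shift [ 0.113 -0.045  1.064] roll 0.0 F [ 0.3  0.8 -1.2] w 15.4 j [-14.  34. -30. 101.  21.  50. -71.]
```

Call:
move_arm:
  moves:
    - [0.1, 0, 0.5, 0]
    - [0.1, 0, 0.9, 0]
    - [0.1, 0, 1, 0]
    - [0.1, 0, 1, 0]

```text
clock: 8.22
ee_pos: [0.503, 0.3089, 0.0488]
ee_rot: [[0.312, 0.95, 0.0], [0.95, -0.312, -0.001], [-0.001, 0.0, -1.0]]
contact_force: [-0.2, 0.0, -0.4]
grip_width: 0.173
```

```bash
python3 go.py .498 .3129 .042 72
```

```text
t 8.22 p [0.503  0.3089 0.0488] psi 71.82 tilt [-0.0009  0.0003] shift [ 0.023 -0.06   0.068] roll -0.003 F [-0.2  0.  -0.4] w 15.2 j [-17.  43. -25. 102.  26.  41. -76.]
```

Call:
move_arm:
  moves:
    - [0, 0, 0.07, 0]
    - [0, 0, 0.07, 0]
    - [0, 0, 0.07, 0]

```text
clock: 8.6
ee_pos: [0.5023, 0.3106, 0.0424]
ee_rot: [[0.31, 0.951, 0.001], [0.951, -0.31, 0.001], [0.001, 0.001, -1.0]]
contact_force: [-1.1, -0.0, -0.7]
grip_width: 0.176
```

Call:
move_arm:
  moves:
    - [0, 0, 0, 0]
    - [0, 0, 0, 0]
    - [0, 0, 0, 0]
    - [0, 0, 0, 0]
    - [0, 0, 0, 0]
  hand: 0.4

```text
clock: 9.22
ee_pos: [0.502, 0.3104, 0.0417]
ee_rot: [[0.31, 0.951, -0.0], [0.951, -0.31, 0.0], [0.0, -0.0, -1.0]]
contact_force: [-0.2, -0.0, 0.3]
grip_width: 0.601
```

```bash
python3 go.py .498 .3129 .042 72
```

```text
t 9.22 p [0.502  0.3104 0.0417] psi 71.95 tilt [ 0. -0.] shift [ 0.012 -0.045 -0.003] roll -0.001 F [-0.2 -0.   0.3] w 52.9 j [-18.  43. -25. 103.  27.  40. -76.]
```

Call:
move_arm:
  moves:
    - [0, 0, -0.5, 0]
    - [0, 0, -1, 0]
    - [0, 0, -1, 0]
  hand: 0

```text
clock: 9.6
ee_pos: [0.5041, 0.3121, 0.1456]
ee_rot: [[0.31, 0.951, 0.006], [0.951, -0.31, 0.004], [0.006, 0.005, -1.0]]
contact_force: [0.1, -0.2, 0.0]
grip_width: 0.918
```

Call:
move_arm:
  moves:
    - [0, 0, -0.8, -0.17]
    - [-0.5, 0.16, -0.8, -0.34]
    - [-1, 0.32, -0.8, -0.51]
    - [-1, 0.32, -0.8, -0.68]
    - [-1, 0.32, -0.8, -0.85]

```text
clock: 10.22
ee_pos: [0.5011, 0.204, 0.2207]
ee_rot: [[-0.547, 0.837, -0.001], [0.837, 0.547, -0.001], [-0.0, -0.002, -1.0]]
contact_force: [-0.0, 0.6, 0.2]
grip_width: 1.001
```

```bash
python3 go.py .4997 -.2770 .2 165.5
python3 - <<'E'
from h import *
crop(cam("scene"),340,130,160,100,5,"s3.png")
E
```

```text
t 10.22 p [0.5011 0.204  0.2207] psi 123.18 tilt [-0.     -0.0015] shift [-4.018 -2.644  0.211] roll -0.705 F [-0.   0.6  0.2] w 88.1 j [  7.  28. -44. 104.  23.  58. -13.]
```

View pics/s3.png

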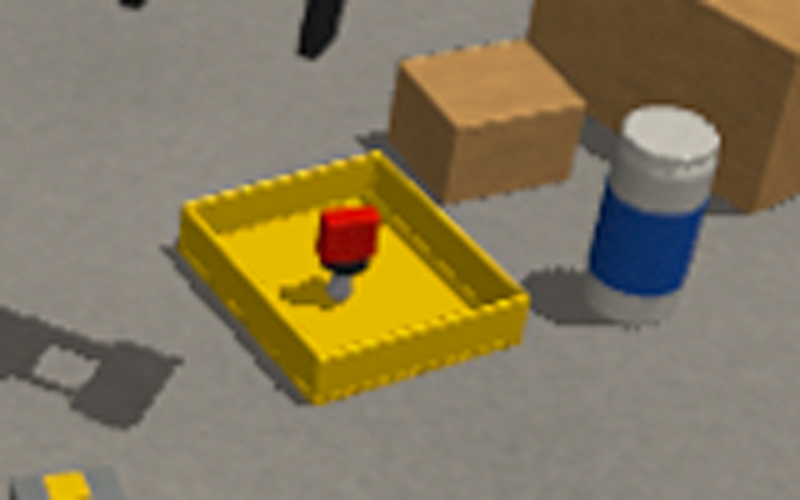

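Call:
move_arm:
  moves:
    - [-0.5, -0.33, 0, 0]
    - [-1, -0.66, 0, 0]
    - [-1, -0.66, 0, 0]

```text
clock: 10.65
ee_pos: [0.5002, 0.0796, 0.2203]
ee_rot: [[-0.534, 0.845, -0.002], [0.845, 0.534, -0.003], [-0.001, -0.004, -1.0]]
contact_force: [0.6, 0.6, 0.3]
grip_width: 0.998
```

Call:
move_arm:
  moves:
    - [-0.5, -0.33, 0, 0]
    - [-1, -0.66, 0, 0]
    - [-1, -0.66, 0, 0]

```text
clock: 11.02
ee_pos: [0.499, -0.0388, 0.2207]
ee_rot: [[-0.536, 0.844, -0.002], [0.844, 0.536, -0.002], [-0.0, -0.002, -1.0]]
contact_force: [0.4, 0.5, 0.0]
grip_width: 1.001
```

Call:
move_arm:
  moves:
    - [-0.5, -0.33, 0, 0]
    - [-1, -0.66, 0, 0]
    - [-1, -0.66, 0, 0]

```text
clock: 11.4
ee_pos: [0.4981, -0.1576, 0.2208]
ee_rot: [[-0.537, 0.844, -0.001], [0.844, 0.537, -0.001], [0.0, -0.001, -1.0]]
contact_force: [-0.1, 1.4, -0.8]
grip_width: 0.995
```

Call:
move_arm:
  moves:
    - [-0.5, -0.33, 0.2, -0.17]
    - [-1, -0.66, 0.2, -0.34]
    - [-1, -0.66, 0.2, -0.52]
    - [-1, -0.66, 0.2, -0.7]
    - [-1, -0.66, 0.2, -0.7]

```text
clock: 12.02
ee_pos: [0.4983, -0.2714, 0.2013]
ee_rot: [[-0.966, 0.26, 0.0], [0.26, 0.966, 0.002], [0.0, 0.002, -1.0]]
contact_force: [-0.2, 0.0, 0.2]
grip_width: 1.0
```

```bash
python3 go.py .4997 -.2770 .1 165.5
```

```text
t 12.03 p [ 0.4983 -0.2714  0.2013] psi 164.95 tilt [0.0003 0.002 ] shift [-0.028 -0.052  1.013] roll -0.009 F [-0.2  0.   0.2] w 88.0 j [ 59.  33. -47. 101.  28.  58.  76.]
```

Call:
move_arm:
  moves:
    - [-0.02, -0.05, 0.5, -0.01]
    - [-0.02, -0.05, 1, -0.01]
    - [-0.02, -0.05, 1, -0.01]
    - [-0.02, -0.05, 1, -0.01]

```text
clock: 12.52
ee_pos: [0.4995, -0.2784, 0.1034]
ee_rot: [[-0.968, 0.25, 0.002], [0.25, 0.968, -0.0], [-0.002, 0.0, -1.0]]
contact_force: [-0.1, 1.1, 0.1]
grip_width: 1.0
```

```bash
python3 go.py .4997 -.2770 .0225 165.5
python3 - <<'E'
from h import *
crop(cam("scene"),150,150,130,150,4,"s4.png")
E
```

```text
t 12.53 p [ 0.4995 -0.2784  0.1034] psi 165.51 tilt [-0.0019  0.0002] shift [0.003 0.014 0.809] roll 0.0 F [-0.1  1.1  0.1] w 88.0 j [ 55.  41. -42. 104.  35.  49.  72.]
```

View pics/s4.png

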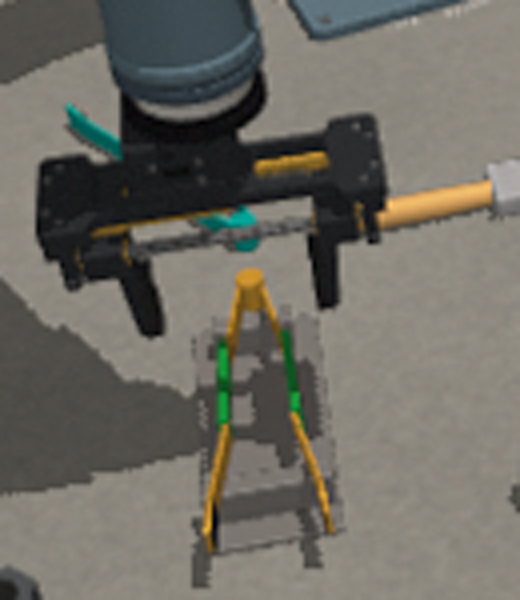

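Call:
move_arm:
  moves:
    - [0, 0.01, 0.4, 0]
    - [0, 0.01, 0.8, 0]
    - [0, 0.01, 0.81, 0]
    - [0, 0.01, 0.81, 0]

```text
clock: 13.08
ee_pos: [0.4999, -0.2786, 0.0229]
ee_rot: [[-0.968, 0.25, 0.003], [0.25, 0.968, -0.001], [-0.003, -0.0, -1.0]]
contact_force: [-0.5, -0.4, 0.2]
grip_width: 1.001
```

```bash
python3 go.py .4997 -.2770 .0225 165.5
python3 - <<'E'
from h import *
crop(cam("scene"),150,150,130,150,4,"s5.png")
E
```

```text
t 13.07 p [ 0.4999 -0.2786  0.0229] psi 165.52 tilt [-0.003  -0.0004] shift [0.006 0.015 0.004] roll 0.0 F [-0.5 -0.4  0.2] w 88.1 j [ 52.  47. -37. 105.  41.  42.  67.]
```

View pics/s5.png

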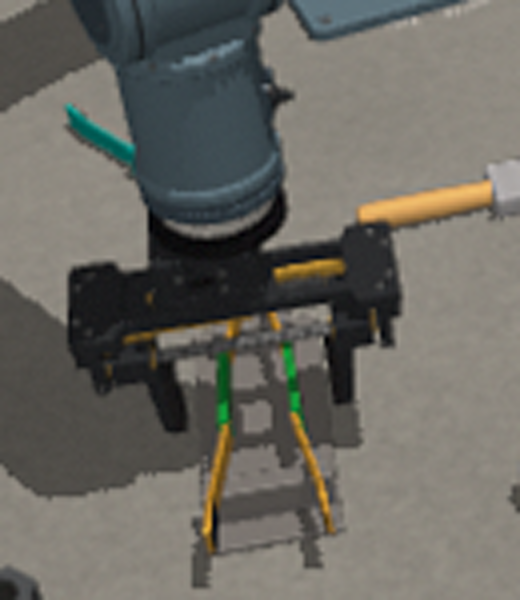

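Call:
move_arm:
  moves:
    - [0, 0.01, 0, 0]
    - [0, 0.01, 0, 0]
    - [0, 0.01, 0, 0]
    - [0, 0.01, 0, 0]
    - [0, 0.01, 0, 0]
  hand: 0.523
  grip_force: 20

```text
clock: 13.75
ee_pos: [0.4986, -0.2771, 0.0207]
ee_rot: [[-0.968, 0.25, 0.0], [0.25, 0.968, 0.0], [-0.0, 0.0, -1.0]]
contact_force: [-0.3, 0.2, 1.0]
grip_width: 0.482
```

Call:
move_arm:
  moves:
    - [0, 0, 0, 0]
    - [0, 0, 0, 0]

```text
clock: 14.0
ee_pos: [0.4986, -0.2772, 0.0207]
ee_rot: [[-0.968, 0.25, 0.0], [0.25, 0.968, 0.0], [-0.0, 0.0, -1.0]]
contact_force: [0.2, 0.7, 1.0]
grip_width: 0.48
```

```bash
python3 go.py .4997 -.2770 .0225 165.5
python3 - <<'E'
from h import *
crop(cam("scene"),150,150,130,150,4,"s6.png")
E
```

```text
t 14.0 p [ 0.4986 -0.2772  0.0207] psi 165.55 tilt [-0.0001  0.0002] shift [-0.011  0.005 -0.018] roll 0.001 F [0.2 0.7 1. ] w 42.3 j [ 51.  47. -37. 105.  41.  42.  67.]
```

View pics/s6.png

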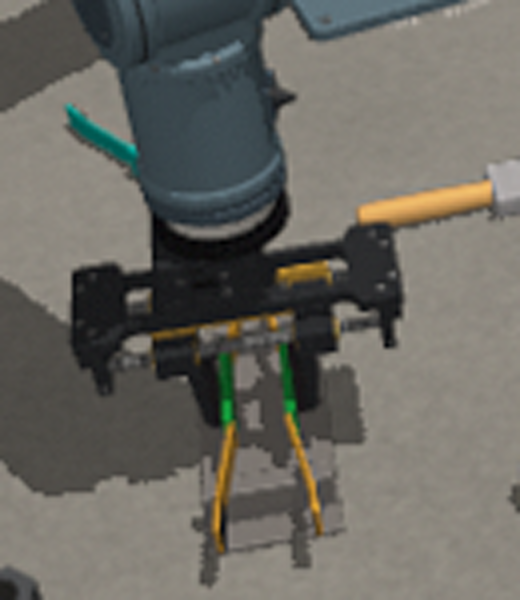

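Call:
move_arm:
  moves:
    - [0, 0, -0.05, 0]
    - [0, 0, -0.15, 0]
    - [0, 0, -0.35, 0]
    - [0, 0, -0.6, 0]
    - [0, 0, -0.8, 0]

```text
clock: 14.68
ee_pos: [0.4989, -0.2775, 0.1029]
ee_rot: [[-0.968, 0.25, 0.001], [0.25, 0.968, -0.001], [-0.001, -0.0, -1.0]]
contact_force: [-0.1, -0.4, -2.8]
grip_width: 0.477
```

Call:
move_arm:
  moves:
    - [0, 0, -0.2, 0]
    - [0, 0, -0.4, 0]
    - [0, 0, -0.4, 0]
    - [0, 0, -0.4, 0]

```text
clock: 15.18
ee_pos: [0.498, -0.2773, 0.1402]
ee_rot: [[-0.968, 0.25, -0.001], [0.25, 0.968, 0.0], [0.001, 0.0, -1.0]]
contact_force: [-0.7, 0.6, -1.0]
grip_width: 0.478
```

```bash
python3 go.py .45 -.010 .145 162.5
python3 - <<'E'
from h import *
crop(cam("scene"),150,120,130,150,4,"s7.png")
E
```

```text
t 15.18 p [ 0.498  -0.2773  0.1402] psi 165.54 tilt [0.0009 0.    ] shift [ 1.133  2.468 -0.047] roll 0.051 F [-0.7  0.6 -1. ] w 42.0 j [ 57.  38. -44. 103.  32.  53.  74.]
```

View pics/s7.png

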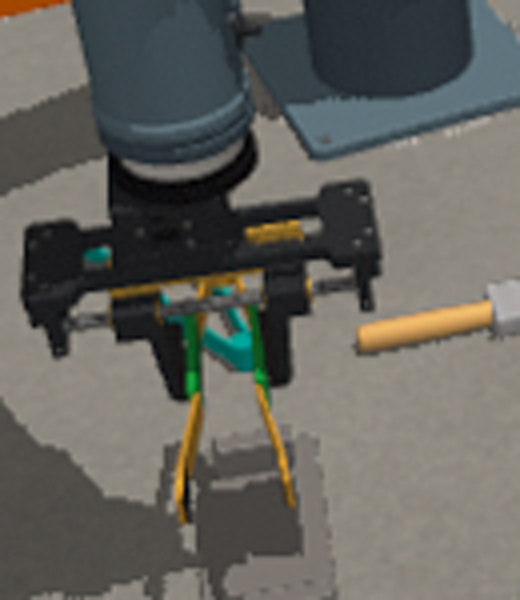

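Call:
move_arm:
  moves:
    - [0.2, 0.4, 0, 0]
    - [0.4, 0.8, 0, 0]
    - [0.5, 1, 0, 0]
    - [0.5, 1, 0, 0]

```text
clock: 15.72
ee_pos: [0.4745, -0.1663, 0.1402]
ee_rot: [[-0.969, 0.246, -0.001], [0.246, 0.969, 0.001], [0.001, 0.0, -1.0]]
contact_force: [0.5, 0.2, -0.3]
grip_width: 0.48
```

Call:
move_arm:
  moves:
    - [0.2, 0.4, 0, 0]
    - [0.4, 0.8, 0, 0]
    - [0.5, 1, 0, 0]
    - [0.5, 1, 0, 0]

```text
clock: 16.23
ee_pos: [0.4517, -0.0584, 0.1406]
ee_rot: [[-0.969, 0.248, -0.0], [0.248, 0.969, 0.0], [0.0, -0.0, -1.0]]
contact_force: [0.3, -0.6, -2.5]
grip_width: 0.476
```

```bash
python3 go.py .441 -.0045 .1 165.5
```

```text
t 16.23 p [ 0.4517 -0.0584  0.1406] psi 165.65 tilt [ 0.0003 -0.    ] shift [0.238 0.495 0.406] roll 0.002 F [ 0.3 -0.6 -2.5] w 41.9 j [ 41.  29. -48. 119.  30.  45.  50.]
```

Call:
move_arm:
  moves:
    - [0.12, 0.25, 0.1, 0]
    - [0.23, 0.48, 0.3, 0]
    - [0.23, 0.48, 0.4, 0]
    - [0.23, 0.48, 0.4, 0]
    - [0.23, 0.48, 0.4, 0]

```text
clock: 16.85
ee_pos: [0.442, -0.0079, 0.1009]
ee_rot: [[-0.968, 0.252, 0.0], [0.252, 0.968, -0.001], [-0.001, -0.0, -1.0]]
contact_force: [1.0, -0.4, -0.6]
grip_width: 0.476
```

```bash
python3 go.py .441 -.0045 .042 165.5
python3 - <<'E'
from h import *
crop(cam("scene"),240,150,130,130,4,"s8.png")
crop(cam("top"),280,120,120,120,5,"t8.png")
E
```

```text
t 16.85 p [ 0.442  -0.0079  0.1009] psi 165.41 tilt [-0.0005 -0.0004] shift [0.018 0.031 0.589] roll -0.002 F [ 1.  -0.4 -0.6] w 41.9 j [ 32.  31. -45. 122.  35.  40.  39.]
```

View pics/s8.png

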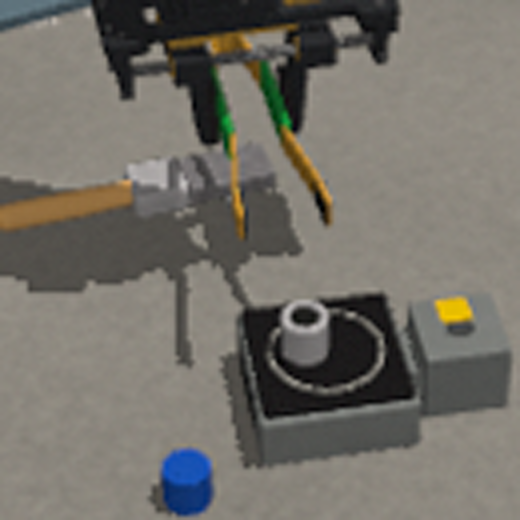

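View pics/t8.png

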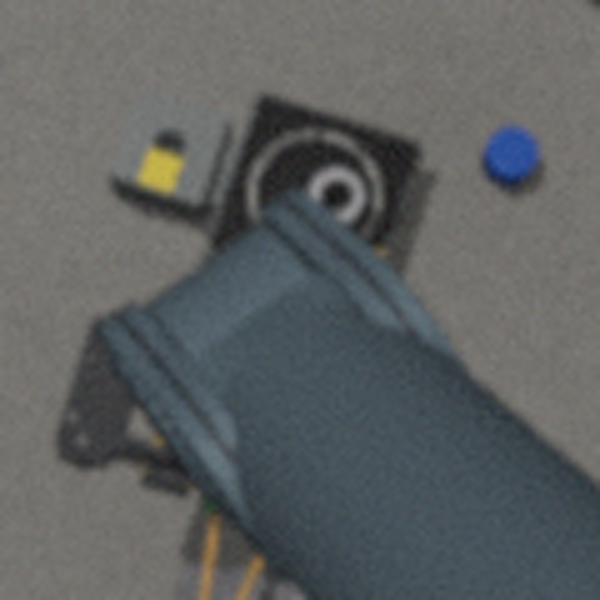

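Run:
```python
from h import *
c=cam("scene")
f=lambda x,y:(x/4+240-.375,y/4+150-.375)
for p in[(242,235),(328,221)]:print(ray(c,f(*p),.111).round(4))
a,b=[ray(c,f(*p),.111) for p in[(242,235),(328,221)]];print((a+b)/2)
e=np.array([.442,-.0079,.111])+np.array([.968,-.25,0])*.118;print("exp",e,[proj(c,e+s*.026*np.array([.25,.968,0])) for s in(-1,1)])
from scipy.optimize import minimize
# ring silhouettes: project model outlines for overlays
for nm,c,o,s in(("s",c,(300,215),10),("t",cam("top"),(325,140),14)):
    im=cv2.resize(c[0][o[1]:o[1]+40,o[0]:o[0]+50],None,fx=s,fy=s,interpolation=cv2.INTER_CUBIC)[:,:,::-1].copy()
    for z in(.045,.073):
        P=np.array([(proj(c,[.592+.015*np.cos(t),-.0434+.015*np.sin(t),z])+.5-o)*s for t in np.linspace(0,6.3,60)])
        cv2.polylines(im,[P.astype(np.int32)],True,(0,255,255),1)
    cv2.imwrite(f"pics/ov_{nm}.png",im)
```

```text
[ 0.5471 -0.0617  0.111 ]
[ 0.5603 -0.0088  0.111 ]
[ 0.55366866 -0.03524166  0.111     ]
exp [ 0.556224 -0.0374    0.111   ] [array([300.26858288, 209.112251  ]), array([320.88316383, 205.8663336 ])]
```

View pics/ov_s.png

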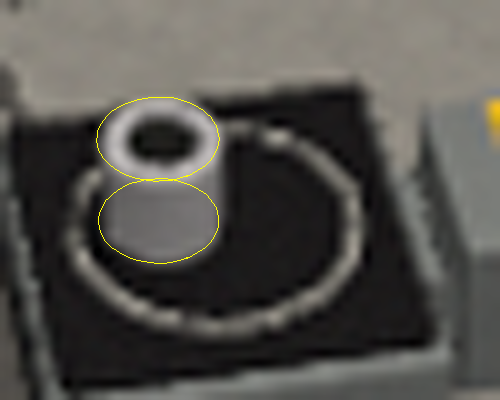

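View pics/ov_t.png

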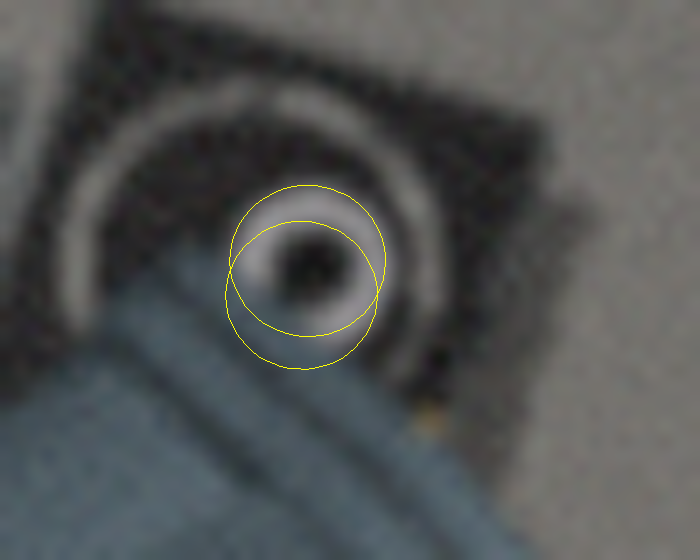

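Call:
move_arm:
  moves:
    - [0.02, 0.02, 0.15, 0]
    - [0.02, 0.02, 0.3, 0]
    - [0.02, 0.02, 0.45, 0]
    - [0.02, 0.02, 0.56, 0]
    - [0.02, 0.02, 0.56, 0]

```text
clock: 17.68
ee_pos: [0.4392, -0.0038, 0.0438]
ee_rot: [[-0.968, 0.249, -0.002], [0.249, 0.968, 0.0], [0.002, -0.0, -1.0]]
contact_force: [0.3, -0.7, -1.3]
grip_width: 0.475
```

Call:
move_arm:
  moves:
    - [0, 0, 0, 0]

```text
clock: 17.8
ee_pos: [0.4401, -0.0039, 0.0449]
ee_rot: [[-0.968, 0.25, 0.0], [0.25, 0.968, 0.0], [-0.0, 0.0, -1.0]]
contact_force: [-0.4, -0.9, -1.4]
grip_width: 0.478
```

```bash
python3 go.py .489 -.017 .042 165.5
python3 - <<'E'
from h import *
crop(cam("scene"),260,180,120,90,6,"s9.png")
E
```

```text
t 17.8 p [ 0.4401 -0.0039  0.0449] psi 165.55 tilt [-0.0003  0.0002] shift [-0.506 -0.005  0.029] roll 0.001 F [-0.4 -0.9 -1.4] w 42.1 j [ 26.  37. -39. 124.  43.  34.  32.]
```

View pics/s9.png

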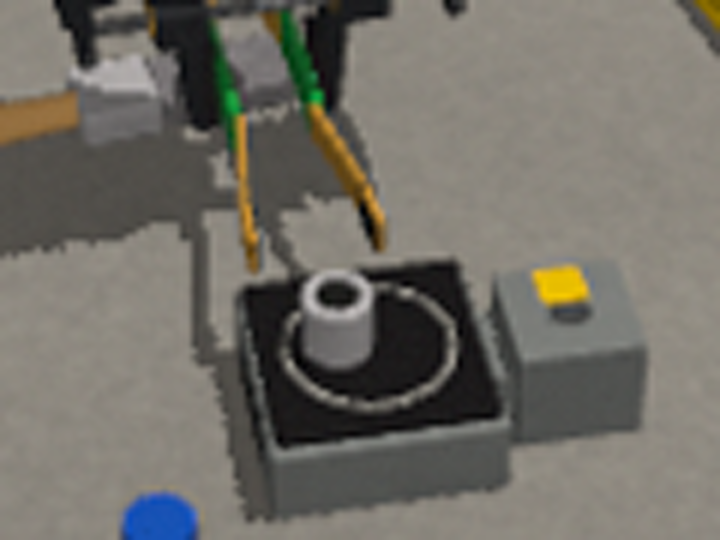

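Run:
```python
from h import *
c=cam("scene")
e=np.array([.4401,-.0039,0])+np.array([.968,-.25,0])*.118
for z in (.045,.055,.065,.075):print(z,[((proj(c,e+[s*.026*.25,s*.026*.968,z])-[260,180])*6+2.5).round() for s in(-1,1)])
r=np.array([.592,-.0434,0])
```

```text
0.045 [array([255., 289.]), array([374., 270.])]
0.055 [array([254., 272.]), array([374., 252.])]
0.065 [array([254., 254.]), array([374., 235.])]
0.075 [array([253., 237.]), array([374., 217.])]
```

Call:
move_arm:
  moves:
    - [-0.1, 0, 0.02, 0]
    - [-0.2, 0, 0.02, 0]
    - [-0.3, 0, 0.02, 0]
    - [-0.4, 0, 0.02, 0]
    - [-0.5, 0, 0.02, 0]

```text
clock: 18.52
ee_pos: [0.489, -0.0167, 0.0427]
ee_rot: [[-0.968, 0.25, -0.0], [0.25, 0.968, 0.0], [0.0, 0.0, -1.0]]
contact_force: [0.6, -0.7, -0.8]
grip_width: 0.48
```

Call:
move_arm:
  moves:
    - [0, 0, 0, 0]
    - [0, 0, 0, 0]

```text
clock: 18.77
ee_pos: [0.4879, -0.0164, 0.0426]
ee_rot: [[-0.968, 0.249, -0.001], [0.249, 0.968, 0.0], [0.001, -0.0, -1.0]]
contact_force: [0.7, -0.1, -2.0]
grip_width: 0.479
```

```bash
python3 go.py .489 -.017 .042 165.5
python3 - <<'E'
from h import *
crop(cam("scene"),260,180,120,90,6,"s10.png")
crop(cam("top"),310,120,80,80,7,"t10.png")
E
```

```text
t 18.77 p [ 0.4879 -0.0164  0.0426] psi 165.55 tilt [ 0.0006 -0.0001] shift [-0.012 -0.003  0.006] roll 0.001 F [ 0.7 -0.1 -2. ] w 42.1 j [ 27.  40. -39. 117.  42.  37.  36.]
```

View pics/s10.png

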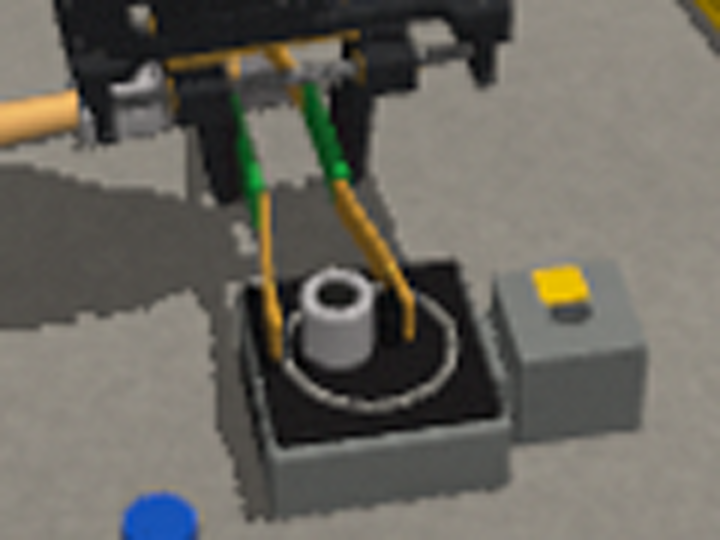

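View pics/t10.png

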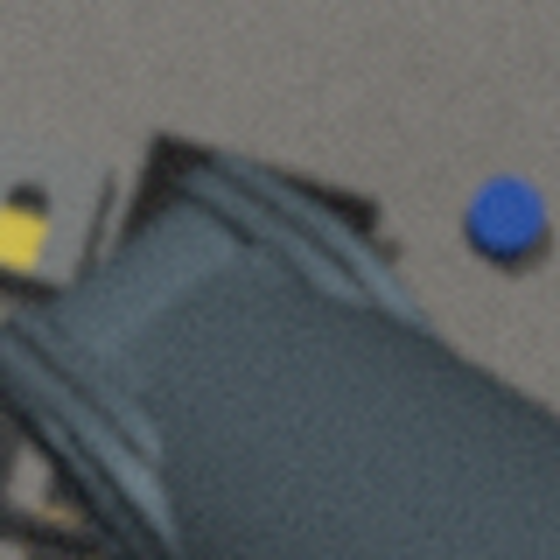

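Run:
```python
from h import *
c=cam("scene")
f=lambda x,y:(x/6+260-.42,y/6+180-.42)
a,b=[ray(c,f(*p),.053) for p in[(277,361),(410,339)]];m=(a+b)/2
d=np.array([.968,-.25]);n=np.array([.25,.968])
r=np.array([.5934,-.0424])
print(a,b,m,"tipend-ring along",(m[:2]-r)@d,"lat",(m[:2]-r)@n, "sep",(b-a)[:2]@n)
print("ring bottom centre", ray(c,f(338,352),.045))
```

```text
[ 0.59802325 -0.07312811  0.053     ] [ 0.61238451 -0.01904946  0.053     ] [ 0.60520388 -0.04608878  0.053     ] tipend-ring along 0.012348349079220677 lat -0.000619772840338049 sep 0.055938442800764085
ring bottom centre [ 0.5979297  -0.04499864  0.045     ]
```

Call:
move_arm:
  moves:
    - [0, 0, 0, 0]
    - [0, 0, 0, 0]
    - [0, 0, 0, 0]
  hand: 0.58
  grip_force: 20

```text
clock: 19.3
ee_pos: [0.4883, -0.0165, 0.0427]
ee_rot: [[-0.968, 0.25, 0.0], [0.25, 0.968, -0.0], [-0.0, -0.0, -1.0]]
contact_force: [-0.7, 1.1, -0.9]
grip_width: 0.415
```

Call:
move_arm:
  moves:
    - [0, 0, 0, 0]
    - [0, 0, 0, 0]
    - [0, 0, 0, 0]
    - [0, 0, 0, 0]
  hand: 1
  grip_force: 40

```text
clock: 19.8
ee_pos: [0.4883, -0.0165, 0.0427]
ee_rot: [[-0.968, 0.25, -0.0], [0.25, 0.968, 0.0], [0.0, 0.0, -1.0]]
contact_force: [0.4, 0.8, -1.7]
grip_width: 0.376
```

```bash
python3 go.py .489 -.017 .042 165.5
python3 - <<'E'
from h import *
crop(cam("scene"),260,180,120,90,6,"s11.png")
E
```

```text
t 19.8 p [ 0.4883 -0.0165  0.0427] psi 165.55 tilt [0.0001 0.    ] shift [-0.008 -0.003  0.007] roll 0.001 F [ 0.4  0.8 -1.7] w 33.1 j [ 27.  40. -39. 117.  42.  37.  36.]
```

View pics/s11.png

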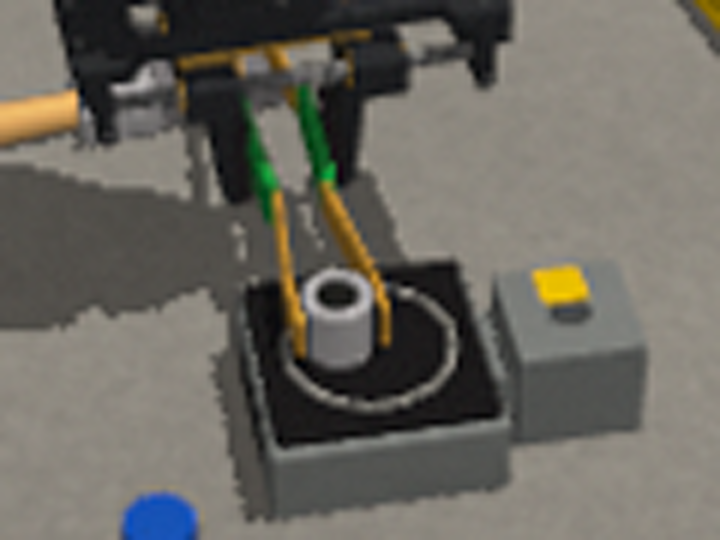

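Call:
move_arm:
  moves:
    - [0, 0, 0, 0]
    - [0, 0, -0.02, 0]
    - [0, 0, -0.06, 0]
    - [0, 0, -0.12, 0]
    - [0, 0, -0.2, 0]

```text
clock: 20.48
ee_pos: [0.4882, -0.0165, 0.0632]
ee_rot: [[-0.968, 0.25, -0.0], [0.25, 0.968, -0.0], [0.0, -0.0, -1.0]]
contact_force: [0.2, -0.9, -2.2]
grip_width: 0.38
```

```bash
python3 go.py .489 -.017 .23 165.5
python3 - <<'E'
from h import *
crop(cam("scene"),260,160,120,100,6,"s12.png")
E
```

```text
t 20.48 p [ 0.4882 -0.0165  0.0632] psi 165.54 tilt [ 0.0001 -0.0001] shift [-0.008 -0.003 -1.668] roll 0.001 F [ 0.2 -0.9 -2.2] w 33.5 j [ 29.  38. -41. 117.  40.  39.  38.]
```

View pics/s12.png

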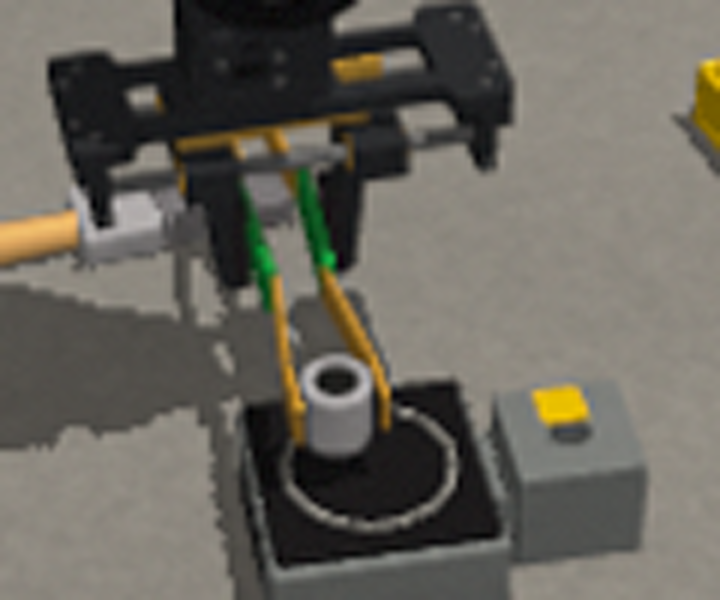

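Ring is in the tongs, clear of the plate. Continue up.

Call:
move_arm:
  moves:
    - [0, 0, -0.15, 0]
    - [0, 0, -0.35, 0]
    - [0, 0, -0.55, 0]
    - [0, 0, -0.75, 0]
    - [0, 0, -0.9, 0]

```text
clock: 21.15
ee_pos: [0.4886, -0.0165, 0.1544]
ee_rot: [[-0.968, 0.25, 0.001], [0.25, 0.968, -0.0], [-0.001, 0.0, -1.0]]
contact_force: [-0.6, 0.1, -1.5]
grip_width: 0.374
```

Call:
move_arm:
  moves:
    - [0, 0, -0.2, 0]
    - [0, 0, -0.4, 0]
    - [0, 0, -0.6, 0]
    - [0, 0, -0.8, 0]
    - [0, 0, -0.88, 0]

```text
clock: 21.78
ee_pos: [0.4888, -0.0164, 0.2422]
ee_rot: [[-0.968, 0.25, 0.002], [0.25, 0.968, -0.0], [-0.002, 0.0, -1.0]]
contact_force: [0.1, -0.0, -2.7]
grip_width: 0.374
```

Call:
move_arm:
  moves:
    - [0, 0, -0.05, 0]
    - [0, 0, -0.05, 0]
    - [0, 0, -0.05, 0]
    - [0, 0, -0.05, 0]
    - [0, 0, -0.05, 0]

```text
clock: 22.4
ee_pos: [0.4882, -0.0164, 0.2455]
ee_rot: [[-0.968, 0.25, -0.0], [0.25, 0.968, 0.0], [0.0, 0.0, -1.0]]
contact_force: [-0.3, 0.5, -1.3]
grip_width: 0.377
```

```bash
python3 go.py .489 -.017 .23 165.5
python3 - <<'E'
from h import *
c=cam("scene");crop(c,240,90,140,120,5,"s13.png");cv2.imwrite("pics/full13.png",c[0][:,:,::-1])
r=np.array([.593,-.043])
for z in(.2,.22,.24,.26,.28):print(z,((proj(c,[*r,z])-[240,90])*5).round())
E
```

```text
t 22.4 p [ 0.4882 -0.0164  0.2455] psi 165.55 tilt [0.0005 0.0001] shift [-0.01  -0.004  0.155] roll 0.001 F [-0.3  0.5 -1.3] w 33.2 j [ 40.  23. -54. 109.  22.  59.  52.]
0.2 [377. 489.]
0.22 [376. 455.]
0.24 [376. 419.]
0.26 [376. 382.]
0.28 [375. 344.]
```

View pics/s13.png

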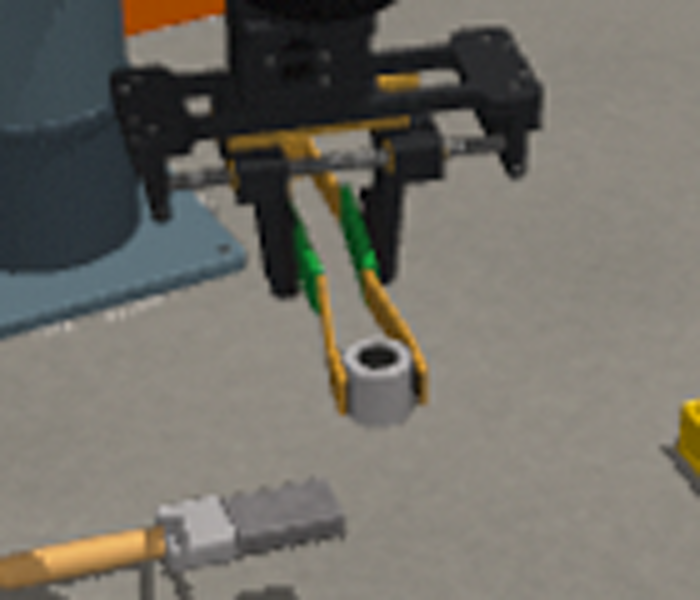

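View pics/full13.png

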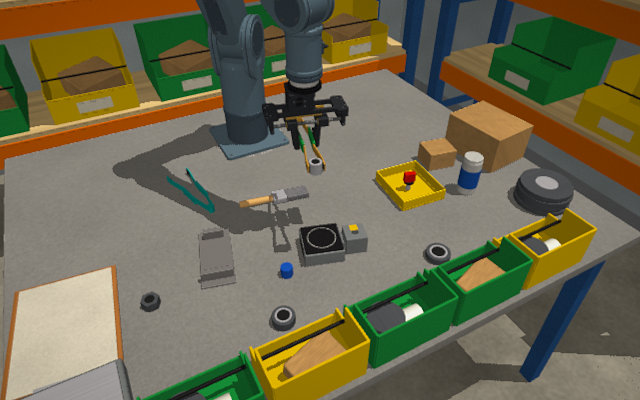

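```bash
python3 -c "
from plant import *
print(finish_job())"
```

```text
the job is handed in; nothing more can be done
None
```

I finished the job in the order asked and handed it in at about 22.5 s of the 54 s, with the ring still held up in the tongs.

- **Plug:** I pulled the red isolator plug straight up out of its socket. It now stands upright in the yellow tray.
- **Ring:** I took the tongs by the green grips and closed them on the ring from its robot side, so nothing but the tongs touched it. I then lifted it straight up. The last scene picture puts the ring's centre at about 0.26 m, so its underside is about 20 cm above the plate.
- **Grip:** The grips measured about 33 mm apart, as expected with the tongs closed on the ring, and the force setting is 40 N. Over the last 0.6 s the arm held its height with no sign of slipping.
- **Other things on the bench:** In that last picture, the brush, bearings, nut, can, carton and the blue and turquoise look-alikes appear where they began. I compared them by eye rather than measuring.
- **Forces:** The wrist readings I took never went above about 3 N.
- **Checks that disagreed:** The two cameras differed by 2–3 mm on the ring and about 6 mm on the demagnetiser's plate. That is more than the stated calibration, but inside the grasp margins. In the final approach the arm hid the ring from the top camera, so the alignment check relied on the scene camera alone.

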